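# Set out the dressing station trays

## Robot

A 6-joint arm with a two-finger parallel gripper is mounted at the origin on a cart in front of the work surface, level with it; the furniture and walls round the work are solid. World frame = base frame: x ahead of the robot, y to its left, z up, the work surface at z = 0. Lengths are in mm, angles in degrees, forces in N, time in s.
With the tool pointing down it reaches from about 300 to 850 mm from the base axis. Payload 4.2 kg.
Tool frame: the origin (TCP) lies between the finger pads, 19 mm behind the fingertips; this is the grasp point; z points along the fingers, y is the line along which they close (so a half turn about z gives the same grasp; the last joint's range is limited). The gripper opens to 91 mm and grips with 3 to 60 N. Pads are 32 mm wide; open, the fingers measure 118 mm over their backs; the gripper's body (76 mm by 178 mm) begins 60 mm behind the grasp point.
Start: joints at [-74.427, 18.312, 89.639, -0, 72.044, -1.146], TCP at [165.417, -550.707, 232.776] pointing down, gripper open.
Joint ranges: [-177.97, 177.97], [-48.28, 115.42], [12.27, 149.76], [-77.06, 257.06], [2.81, 150.46], [-146.56, 146.56]. Speed limits (degrees/s): [147.25, 147.25, 180, 180, 180, 180].

## Interface

Orientations are given as [roll, pitch, yaw] about the fixed x, y, z axes, in that order (R = Rz(yaw) Ry(pitch) Rx(roll)).
In Python, from workcell import env gives the robot as it stands.
- The arm moves only by the shell command python3 -m jog 'ROWS' [FORCE]. ROWS is a JSON object of lists of equal length, an entry for each row: "jaw": the finger opening in mm, from 0 to 91.2; "slide": the shift along the tool's x, y, z in units of 30 mm (1.0 is 30 mm), a list of three; "spin": the turn about the tool's z in units of 8 degrees (1.0 is 8 degrees). In form: {"jaw": [jaw, ...], "slide": [[dx, dy, dz], ...], "spin": [spin, ...]}. A call has 1 to 10 rows; each row shifts and turns the commanded pose from where the row before left it, along the tool's axes as they then stand; what a row does not reach is not made up. A row lasts 1/10 s, in which the tool goes at most 50 mm and 8.59 degrees, less where a joint would pass 70% of its speed; a pose out of reach is approached as far as the arm can. A call is refused whole if a number of a shift passes 1 or a number of a turn 1, either way. A call with a gripper value outside its range is refused whole. The fingers move at their own pace and stop on an object; FORCE is the grip in N (left out, the last holds). Time passes only in rows, so rows that do not move let the fingers close. It gives the time, the measured TCP pose, the force, the opening and the grip force at its end, in the units of the state.
- env.state(): the state, without advancing time (a new reading comes with each control period).
- env.grab_frame(name): name is "scene" or "side" or "wrist"; returns the picture (480x640x3 uint8, red, green, blue); there is no depth.
- env.camera_model(name): a dict with "fx", "fy", "cx", "cy" (pixels), "camera_from_world" (4x4, takes a point from world to camera coordinates). Camera axes: x right, y up, looking along -z (the intrinsics and any distortion apply to the point x, -y, -z); pixel columns grow to the right and rows downward; lengths in mm; the calibration is good to about 2 mm. The wrist camera is an equidistant fisheye: a pixel r from the principal point sees the ray r / f radians off the axis. A picture is of the moment at which its call begins: read the wrist's pose just before it. camera_model takes no time and is no camera call; for the wrist camera it gives the pose at the moment of the call.
- env.job_done(): hands the job in; it is judged then, once.
The state is a dict: "time_s": time; "qpos": joint angles; "qvel": joint speeds; "effort": joint torques, N m; "ee_pos": TCP position; "ee_rot": TCP orientation; "force": force on the tool from outside, world axes, zero at the start; "torque": the same for the moment, N m; "gripper_width": finger opening in mm; "gripper_force": force on a finger pad.
Only numpy, scipy, OpenCV 4.12 (cv2) and the standard library are available. Lean on these libraries where they do the work, as an engineer would, in place of code of your own. Each camera call takes 0.05 s, during which the arm holds its last target. There are 200 camera calls.

## Task

Set out the dressing station: put the tall box of adhesive strips, the small vial carton, the ointment tube and the glass vial each into the grey locating tray whose recess matches its footprint, lying or standing as it does now, flat on the tray's floor inside the rim and lengthwise in the recess (either way round). Do not tip the vial over at any time, and leave the timer and the roll of tape where they are. Let everything go and leave it at rest.

Things in the scene. Friction and masses are not known exactly. Their poses are not given: they have to be found in the camera images.
- strip_box: White and blue closed carton standing upright, 46 x 110 x 75 mm (x, y, z). Origin: centre of its underside; z up, y along its length. Grasp across its 46 mm (x). About 0.1 kg. It belongs in holder_strip.
- vial_carton: Small light-grey closed carton, 43 x 58 x 41 mm (x, y, z). Origin: centre of its underside; z up, y along its length. Grasp across its 43 mm (x). It belongs in holder_carton.
- ointment_tube: Small white crimped tube with a dark red cap, lying flat, 21 x 64 x 13 mm (x, y, z). Origin: centre of its underside; z up, y along its length towards the cap. Grasp across its 21 mm (x) at the middle. It belongs in holder_tube.
- vial: Small standing glass vial with a grey cap and grey band, 21 mm across and 38 mm tall. Origin: centre of its underside; z up. To the fingers it is an 18 mm square post with faces across its x and y axes. It belongs in holder_vial.
- holder_strip: The largest tray. Fixed grey plastic locating tray with a dark floor. Origin: centre of its underside; z up, y along its length. Recess 64 x 128 mm (x by y), 9 mm larger on every side than strip_box. Its floor is 3 mm above the worktop; a rim 4 mm thick rises to 9 mm above the worktop, notched away over the middle 60 mm of both long sides for the fingers.
- holder_carton: The broad, short tray. Fixed grey plastic locating tray with a dark floor. Origin: centre of its underside; z up, y along its length. Recess 61 x 76 mm (x by y), 9 mm larger on every side than vial_carton. Its floor is 3 mm above the worktop; a rim 4 mm thick rises to 9 mm above the worktop, notched away over the middle 36 mm of both long sides for the fingers.
- holder_tube: The narrow tray. Fixed grey plastic locating tray with a dark floor. Origin: centre of its underside; z up, y along its length. Recess 39 x 82 mm (x by y), 9 mm larger on every side than ointment_tube. Its floor is 3 mm above the worktop; a rim 4 mm thick rises to 9 mm above the worktop, notched away over the middle 44 mm of both long sides for the fingers.
- holder_vial: The only round tray: fixed, grey plastic with a dark floor, for the vial. Origin: centre of its underside; z up. Recess 39 mm in diameter, floor 3 mm above the worktop, unbroken rim 4 mm thick that rises to 9 mm above the worktop. Wall cupboards hang behind all trays, fronts at x = 0.68 m, undersides 0.34 m up: carry low, TCP at most about 0.15 m up.
- timer: Bystander: white timer with a round dial on its face, 53 x 66 x 56 mm, loose on the right of the work. Origin: centre of its underside. Leave it alone.
- tape_roll: Bystander: roll of tan tape lying flat, 104 mm across, 25 mm high, loose on the left of the work. Origin: centre of its underside. Leave it alone.
Things that resemble listed ones, but are neither listed nor needed, are in the scene too. Leave any purple or red look-alike of the vial_carton alone.

How it is judged:
By the outcome, as a careful person would: the job done as asked, in the order asked, and still so for the second after the job is handed in, with the robot touching nothing.
It also fails if it takes over 93 s, if anything falls off the work surface, if the arm or the gripper's body presses on something with over 40 N, if the wrist force passes 120 N, or if a joint passes its speed limit or range.

## Working session

There is one attempt and no reset: what is moved stays moved. The work goes in short steps, Python scripts to look and compute and a shell command to move; the robot and the scene stay as the last step left them, time stands still between calls to the robot, and variables do not carry over. Pictures are saved under pics/ and viewed, at most 14 in all, crops included, and the job is handed in when it is done.

```bash
mkdir -p pics; ls
python3 - <<'E'
from workcell import env
import cv2
for n in ("scene","side"):
    cv2.imwrite(f"pics/{n}0.png",env.grab_frame(n)[:,:,::-1])
    m=env.camera_model(n); print(n,{k:(v if k!="camera_from_world" else [[round(float(x),3) for x in r] for r in v]) for k,v in m.items()})
print(env.camera_model("wrist"))
print(env.state())
E
```

```text
pics
scene {'fx': 539.6740537621307, 'fy': 539.6740537621307, 'cx': 325.36543790735084, 'cy': 234.23690649364028, 'camera_from_world': [[-0.48, -0.877, 0.008, 254.579], [0.488, -0.259, 0.833, -287.709], [-0.729, 0.404, 0.553, -1201.836], [0.0, 0.0, 0.0, 1.0]]}
side {'fx': 599.876843146528, 'fy': 599.876843146528, 'cx': 323.6141297041784, 'cy': 236.75113785433396, 'camera_from_world': [[0.886, -0.464, -0.02, -434.647], [0.229, 0.4, 0.888, -168.534], [-0.404, -0.791, 0.46, -1539.474], [0.0, 0.0, 0.0, 1.0]]}
{'fx': 371.64829954431775, 'fy': 371.64829954431775, 'cx': 317.9782152525034, 'cy': 242.13186858125442, 'camera_from_world': array([[ 2.88175070e-01, -9.57575925e-01, -1.86446987e-03,
        -5.74870307e+02],
       [ 9.18460248e-01,  2.76953286e-01, -2.82360849e-01,
         3.26602152e+01],
       [ 2.70898323e-01,  7.96569160e-02,  9.59306455e-01,
        -3.91486545e+02],
       [ 0.00000000e+00,  0.00000000e+00,  0.00000000e+00,
         1.00000000e+00]])}
{'time_s': 0.1, 'qpos': array([-7.44282004e+01,  1.83472857e+01,  8.96986691e+01,  1.55151172e-03,
        7.20433300e+01, -1.14516206e+00]), 'qvel': array([ 0.02865905, -0.13178044, -0.18745814,  0.05261753, -0.01464855,
       -0.02237784]), 'effort': array([-1.70027929e-04, -4.13332200e+01, -2.32509667e+01,  7.28845038e-02,
        4.21768532e-02, -4.47350931e-05]), 'ee_pos': array([ 165.30010603, -550.29585271,  232.01632873]), 'ee_rot': array([-1.79910763e+02, -3.25929723e-03,  1.67164797e+01]), 'force': array([ 0.29917342, -0.01900989, -0.62186956]), 'torque': array([-0.04594242,  0.04293928, -0.03593847]), 'gripper_force': 0.0, 'gripper_width': 91.30235112475604}
```

View pics/scene0.png

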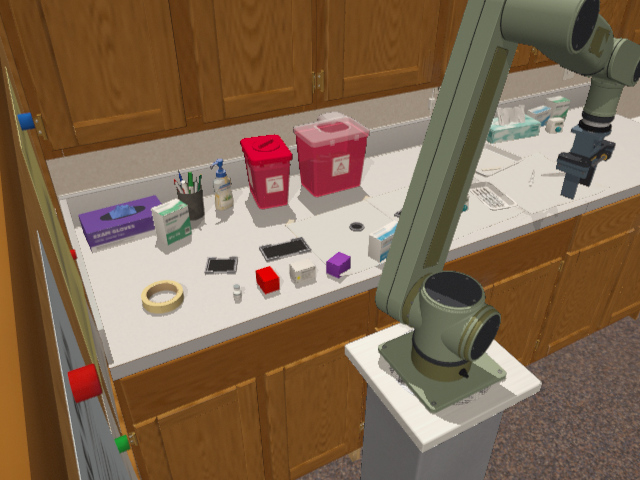

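View pics/side0.png

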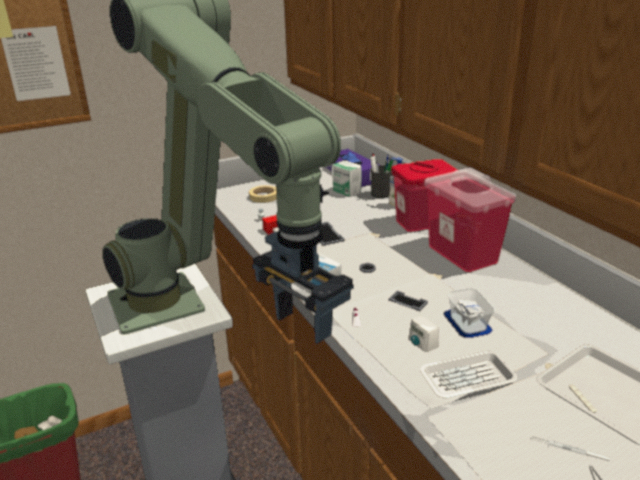

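The scene view shows the vial (237,293), red look-alike (267,280), light-grey carton (302,270), purple look-alike (338,264), strip box (385,245, partly hidden), carton tray (222,265), strip tray (285,248), round tray (356,226) and tape (162,296). The side view shows the tube (355,316), tube tray (408,299), timer (424,333) and strip box (330,265).

```bash
cat > h.py <<'E'
from workcell import env
import numpy as np, cv2
def ray(n,u,v,m=None):
    m=m or env.camera_model(n); T=np.array(m["camera_from_world"])
    x,y=(u-m["cx"])/m["fx"],(v-m["cy"])/m["fy"]
    if n=="wrist":
        r=np.hypot(x,y); s=np.sin(r)/r if r>1e-9 else 1; d=np.array([x*s,-y*s,-np.cos(r)])
    else: d=np.array([x,-y,-1])
    R=T[:3,:3]; return -R.T@T[:3,3], R.T@d
def hit(n,u,v,z=0,m=None):
    o,d=ray(n,u,v,m); return np.round(o+d*(z-o[2])/d[2],1)
def pix(n,p,m=None):
    m=m or env.camera_model(n); T=np.array(m["camera_from_world"]); c=T[:3,:3]@np.array(p,float)+T[:3,3]
    c=np.array([c[0],-c[1],-c[2]])
    if n=="wrist":
        h=np.hypot(c[0],c[1]); k=np.arctan2(h,c[2])/max(h,1e-9)
    else: k=1/c[2]
    return np.array([m["cx"]+m["fx"]*c[0]*k, m["cy"]+m["fy"]*c[1]*k])
def rectify(name,x0,x1,y0,y1,z=0,s=1.5,n="wrist",img=None,m=None):
    """top-down view of plane z: up=+x, left=+y, s px/mm, saved with 50 mm grid"""
    m=m or env.camera_model(n); img=env.grab_frame(n) if img is None else img
    W,H=int((y1-y0)*s),int((x1-x0)*s)
    mp=np.zeros((H,W,2),np.float32)
    T=np.array(m["camera_from_world"])
    c,r=np.meshgrid(np.arange(W),np.arange(H)); X=x1-r/s; Y=y1-c/s
    P=np.stack([X,Y,np.full_like(X,z)],-1)@T[:3,:3].T+T[:3,3]; a,b,d=P[...,0],-P[...,1],-P[...,2]
    if n=="wrist": h=np.hypot(a,b)+1e-9; k=np.arctan2(h,d)/h
    else: k=1/d
    o=cv2.remap(img,(m["cx"]+m["fx"]*a*k).astype(np.float32),(m["cy"]+m["fy"]*b*k).astype(np.float32),cv2.INTER_LINEAR)[:,:,::-1].copy()
    for g in range(-1000,1001,50):
        if x0<g<x1: q=int((x1-g)*s); cv2.line(o,(0,q),(W,q),(0,160,0),1); cv2.putText(o,str(g),(0,q-2),0,.35,(0,0,255),1)
        if y0<g<y1: q=int((y1-g)*s); cv2.line(o,(q,0),(q,H),(0,160,0),1); cv2.putText(o,str(g),(q+1,10),0,.35,(0,0,255),1)
    cv2.imwrite(f"pics/{name}.png",o)
E
python3 - <<'E'
from h import *
for k,n,u,v,z in [("vial","scene",237,301,0),("red","scene",267,270,41),("carton","scene",302,266,41),("purple","scene",338,257,41),("strip","scene",385,235,75),("Tcart","scene",222,265,5),("Tstrip","scene",285,248,5),("Tvial","scene",356,226,5),("tape","scene",162,296,12),("Tvial","side",368,268,5),("tube","side",355,316,6),("Ttube","side",408,299,5),("timer","side",424,333,28),("stripS","side",330,265,60)]:
    print(k,n,hit(n,u,v,z))
E
```

```text
vial scene [411.8 321.1  -0. ]
red scene [444.8 221.6  41. ]
carton scene [417.3 132.9  41. ]
purple scene [407.7  28.5  41. ]
strip scene [ 396.3 -114.1   75. ]
Tcart scene [568.2 304.8   5. ]
Tstrip scene [560.9 116.6   5. ]
Tvial scene [ 565.4 -126.5    5. ]
tape scene [505.7 485.7  12. ]
Tvial side [ 562.2 -128.8    5. ]
tube side [ 414.  -311.2    6. ]
Ttube side [ 569.4 -311.2    5. ]
timer side [ 500.3 -471.9   28. ]
stripS side [ 434.4 -146.2   60. ]
```

```bash
python3 -m jog '{"jaw":[91,91,91,91,91,91,91,91,91,91],"slide":[[0,0,0],[0,0,0],[0,0,0],[0.6,-1,0],[0.6,-1,0],[0.6,-1,0],[0.6,-1,0],[0.6,-1,0],[0.6,-1,0],[0.6,-1,0]],"spin":[1,1,0.09,0,0,0,0,0,0,0]}' 20
python3 -m jog '{"jaw":[91,91,91,91,91,91,91,91],"slide":[[0.6,-1,0],[0.6,-1,0],[0.6,-1,0],[0.6,-1,0],[0.6,-1,0],[0.6,-1,0],[0,0,0],[0,0,0]],"spin":[0,0,0,0,0,0,0,0]}'
python3 - <<'E'
from h import *
rectify("w1",330,640,-520,0)
E
```

```text
time_s: 1.1
ee_pos: [291.8, -339.3, 232.6]
ee_rot: [-180.0, 0.0, 0.1]
force: [0.9, -0.4, 0.2]
gripper_width: 91.0
gripper_force: 0.0
time_s: 1.9
ee_pos: [399.3, -160.4, 232.6]
ee_rot: [180.0, 0.0, 0.2]
force: [-0.3, -0.9, -0.6]
gripper_width: 91.2
gripper_force: 0.0
```

View pics/w1.png

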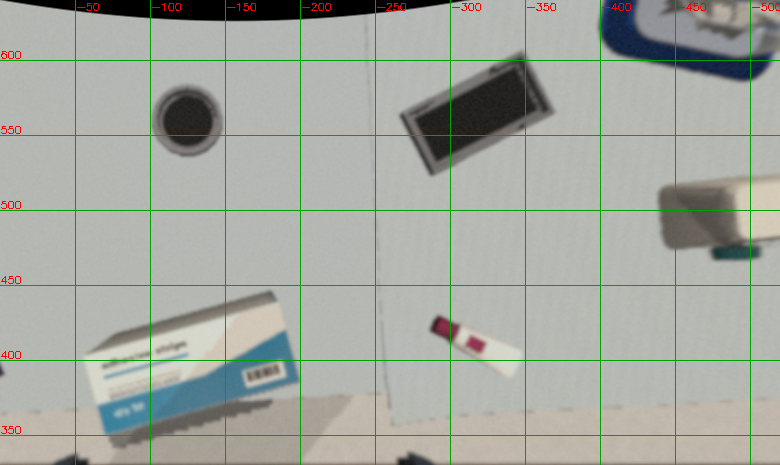

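Strip box (83,356)-(275,301)-(299,383)-(105,435), tube from cap (435,322) to tail (517,364), tube tray corners (401,114),(521,53),(554,112),(432,175), round tray centre (187,121), timer at right (700,215). Now the left half.

```bash
python3 - <<'E'
from h import *
m=env.camera_model("wrist"); T=m["camera_from_world"]; C=-T[:3,:3].T@T[:3,3]; print(C)
def f(pts,z):
    P=np.array([[640-r/1.5,-c/1.5] for c,r in pts]); return C[:2]+(P-C[:2])*(C[2]-z)/C[2]
for n,p,z in [("strip",[(83,356),(275,301),(299,383),(105,435)],75),("tube",[(431,328),(440,315),(522,350),(513,378)],8),("Ttube",[(401,114),(521,53),(554,112),(432,175)],9)]:
    q=f(p,z).astype(np.float32); print(n,q.round(0).tolist(),q.mean(0).round(1),cv2.minAreaRect(q))
    L=(q[1]+q[2]-q[0]-q[3]); print("axis",np.degrees(np.arctan2(L[1],L[0]))%180)
print("Tvial",f([(187,121)],7))
E
python3 -m jog '{"jaw":[91,91,91,91,91,91,91,91,91,91],"slide":[[0,-1,0],[0,-1,0],[0,-1,0],[0,-1,0],[0,-1,0],[0,-1,0],[0,-1,0],[0,-1,0],[0,-1,0],[0,-1,0]],"spin":[0,0,0,0,0,0,0,0,0,0]}'
python3 -m jog '{"jaw":[91,91,91,91],"slide":[[0,-1,0],[0,-1,0],[0,0,0],[0,0,0]],"spin":[0,0,0,0]}'
python3 - <<'E'
from h import *
m=env.camera_model("wrist"); T=m["camera_from_world"]; print(-T[:3,:3].T@T[:3,3])
rectify("w2",330,640,-20,500)
E
```

```text
[ 478.92109852 -161.60446576  384.23375563]
strip [[418.0, -76.0], [447.0, -179.0], [403.0, -192.0], [375.0, -88.0]] [ 410.7 -133.8] ((410.2630615234375, -133.86660766601562), (45.841026306152344, 107.74687194824219), 15.984795570373535)
axis 105.49348
tube [[423.0, -285.0], [431.0, -291.0], [408.0, -344.0], [390.0, -338.0]] [ 412.9 -314.4] ((414.180419921875, -316.33819580078125), (62.694671630859375, 18.66429901123047), 58.62699890136719)
axis 156.29742
Ttube [[562.0, -265.0], [602.0, -343.0], [563.0, -364.0], [522.0, -285.0]] [ 562.3 -314.3] ((562.5918579101562, -314.53375244140625), (44.54737091064453, 89.39338684082031), 27.311538696289062)
axis 117.13043
Tvial [[ 557.86837708 -125.33960232]]
time_s: 2.95
ee_pos: [399.6, 139.1, 232.8]
ee_rot: [180.0, -0.0, -0.1]
force: [1.1, 0.1, 0.1]
gripper_width: 90.8
gripper_force: 0.0
time_s: 3.35
ee_pos: [399.6, 198.3, 232.5]
ee_rot: [179.9, 0.0, 0.0]
force: [-0.1, 0.4, -0.0]
gripper_width: 91.3
gripper_force: 0.0
[479.41405864 197.66471315 384.13003204]
```

View pics/w2.png

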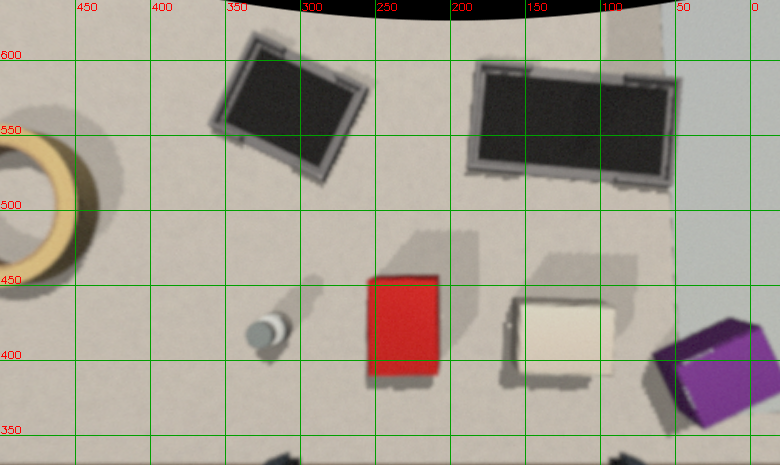

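Three candidates for the carton: red (403,325), cream/light-grey (565,338), purple (735,375). Only the cream one at (565,338) fits "light-grey"; red and purple are barred, and this enlarged view confirms it. Vial cap (261,334), carton tray (290,108), strip tray (575,123), tape (15,205).

Run:
```python
from h import *
m=env.camera_model("wrist"); T=m["camera_from_world"]; C=-T[:3,:3].T@T[:3,3]
def f(pts,z):
    P=np.array([[640-r/1.5,500-c/1.5] for c,r in pts]); return C[:2]+(P-C[:2])*(C[2]-z)/C[2]
for n,p,z in [("carton",[(517,301),(613,305),(613,374),(517,376)],41),("Tstrip",[(478,59),(682,78),(670,187),(467,172)],9),("Tcart",[(252,33),(369,89),(323,184),(210,125)],9)]:
    q=f(p,z).astype(np.float32); L=(q[1]+q[2]-q[0]-q[3]); print(n,q.mean(0).round(1),cv2.minAreaRect(q)[1],"axis",np.degrees(np.arctan2(L[1],L[0]))%180)
print("vial",f([(261,334)],38), f([(273,327)],8))
print(env.state()["qpos"].round(1))
```

```text
carton [421.  131.2] (57.169830322265625, 44.6639404296875) axis 89.40319
Tstrip [555.5 119. ] (133.697021484375, 73.9156494140625) axis 85.22471
Tcart [566.1 305.1] (84.4483413696289, 68.71808624267578) axis 63.43496
vial [[423.46713934 313.26106558]] [[423.19415044 315.48470845]]
[ 24.9   6.6 105.2  -0.   68.2 115. ]
```

```bash
python3 -m jog '{"jaw":[91,91,91,91,91,91,91,91,91,91],"slide":[[0.03,1,0],[0.03,1,0],[0.03,1,0],[0.03,1,0],[0.03,1,0],[0.03,1,0],[0.03,1,0],[0.03,1,0],[0.03,1,0],[0.03,1,0]],"spin":[0,0,0,0,0,0,0,0,0,0]}' 25 >/dev/null
python3 -m jog '{"jaw":[91,91,91,91,91,91,91,91,91,91],"slide":[[0.08,1,0],[0,0.07,0.4],[0,0,0.4],[0,0,0.4],[0,0,0.4],[0,0,0.4],[0,0,0.4],[0,0,0.4],[0,0,0.4],[0,0,0.1]],"spin":[0,-1,-1,-1,-1,-1,-1,-1,-1,-1]}'
python3 -m jog '{"jaw":[91,91,91,91,91,91],"slide":[[0,0,0],[0,0,0],[0,0,0],[0,0,0],[0,0,0],[0,0,0]],"spin":[-1,-1,-1,-1,-0.19,0]}'
python3 - <<'E'
from h import *
s=env.state();print(s["ee_pos"],s["qpos"].round(1))
rectify("w3",340,480,-260,0,z=75,s=2)
E
```

```text
time_s: 5.4
ee_pos: [408.9, -133.9, 132.7]
ee_rot: [-179.8, 0.0, 72.2]
force: [0.5, -0.6, 0.5]
gripper_width: 91.2
gripper_force: 0.0
time_s: 6.0
ee_pos: [410.2, -133.7, 133.9]
ee_rot: [-180.0, 0.0, 105.3]
force: [0.2, 0.2, -0.3]
gripper_width: 90.7
gripper_force: 0.0
[ 410.23690601 -133.6661487   133.85722252] [-19.6  11.  115.9  -0.   53.1 -34.9]
```

View pics/w3.png

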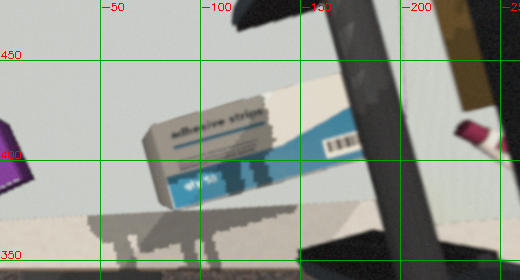

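View shows the box's near end edge (155,123)–(177,208), matching the estimate within 2 mm. Descend and grip.

```bash
python3 -m jog '{"jaw":[91,91,91,91,46,40,40,40,40,40],"slide":[[0,0,0.8],[0,0,0.8],[0,0,0.8],[0,0,0.4],[0,0,0],[0,0,0],[0,0,0],[0,0,0],[0,0,0],[0,0,0]],"spin":[0,0,0,0,0,0,0,0,0,0]}' 25
python3 -m jog '{"jaw":[40,40,40,40,40,40],"slide":[[0,0,0],[0,0,0],[0,0,-0.4],[0,0,-0.6],[0,0,-0.6],[0,0,0]],"spin":[0,0,0,0,0,0]}'
```

```text
time_s: 7.05
ee_pos: [411.0, -132.9, 50.1]
ee_rot: [180.0, 0.0, 105.5]
force: [-0.8, 0.4, 0.6]
gripper_width: 46.1
gripper_force: 0.0
time_s: 7.65
ee_pos: [412.2, -133.3, 99.3]
ee_rot: [179.8, 0.2, 105.5]
force: [0.9, -0.0, -1.3]
gripper_width: 45.2
gripper_force: 25.0
```

```bash
python3 -m jog '{"jaw":[40,40,40,40,40,40,40,40,40,40],"slide":[[0,0,-0.25],[0,0,-0.25],[0,0,0],[0.5,0.23,0],[0.98,0.45,0],[0.98,0.45,0],[0.98,0.45,0],[0.98,0.45,0],[0.98,0.45,0],[0.98,0.45,0]],"spin":[0.9,0.9,0.74,0,0,0,0,0,0,0]}'
python3 -m jog '{"jaw":[40,40,40,40,40,40],"slide":[[0.98,0.45,0],[0.98,0.45,0],[0.5,0.23,0],[0,0,0.6],[0,0,0],[0,0,0]],"spin":[0,0,0,0,0,0]}'
python3 - <<'E'
from h import *
print(env.state()["ee_pos"])
rectify("w4",480,640,10,230,z=9,s=2.5)
E
```

```text
time_s: 8.65
ee_pos: [514.3, 51.8, 111.4]
ee_rot: [-179.9, 0.0, 85.2]
force: [-0.3, -0.3, -0.5]
gripper_width: 45.0
gripper_force: 25.0
time_s: 9.25
ee_pos: [553.4, 120.6, 93.9]
ee_rot: [-179.9, 0.1, 85.2]
force: [-0.1, -0.7, -0.1]
gripper_width: 45.0
gripper_force: 25.0
[553.44999774 120.59620906  93.94741451]
```

View pics/w4.png

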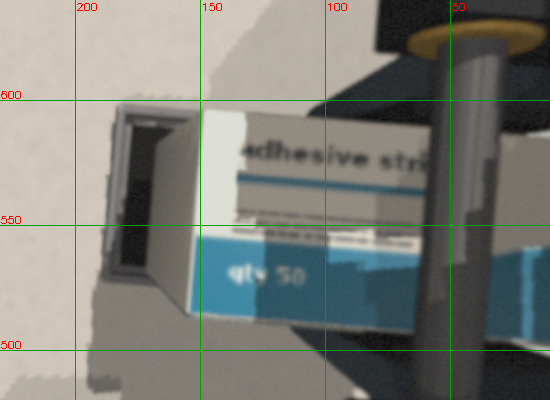

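Tray end corners (118,104),(105,283) and box end (203,110),(188,313): box needs about +3.5 mm x, −1.5 mm y; then down.

```bash
python3 -m jog '{"jaw":[40,40,40,40,40,40,40,60,75,91],"slide":[[-0.04,0.12,0],[0,0,0.5],[0,0,0.4],[0,0,0.3],[0,0,0.14],[0,0,0],[0,0,0],[0,0,0],[0,0,0],[0,0,0]],"spin":[0,0,0,0,0,0,0,0,0,0]}'
python3 -m jog '{"jaw":[91,91,91,91,91],"slide":[[0,0,0],[0,0,-0.8],[0,0,-0.9],[0,0,-0.9],[0,0,0]],"spin":[0,0,0,0,0]}'
python3 - <<'E'
from h import *
print(env.state()["ee_pos"])
rectify("w5",480,640,10,230,z=9,s=2.5)
E
```

```text
time_s: 10.3
ee_pos: [558.2, 119.8, 54.9]
ee_rot: [179.9, -0.0, 85.2]
force: [-1.3, 0.3, 0.0]
gripper_width: 65.9
gripper_force: 0.0
time_s: 10.8
ee_pos: [560.4, 120.3, 136.4]
ee_rot: [179.5, -0.1, 85.2]
force: [-0.0, -0.5, -0.6]
gripper_width: 90.7
gripper_force: 0.0
[560.37178946 120.25480961 136.43571546]
```

View pics/w5.png

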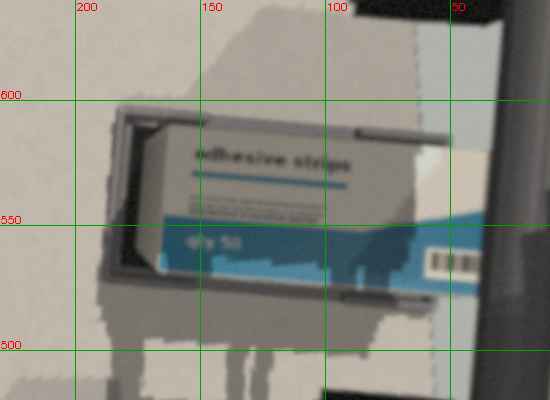

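Box sits inside the tray. Next the light-grey carton.

```bash
python3 -m jog '{"jaw":[91,91,91,91,91,91,91,91,91],"slide":[[0,0,0],[0.06,-0.9,0],[0.06,-0.9,0],[0.06,-0.9,0],[0.06,-0.9,0],[0.06,-0.9,0],[0,0,0],[0,0,0],[0,0,0]],"spin":[-0.52,0,0,0,0,0,0,0,0]}'
python3 - <<'E'
from h import *
for i in range(2): 
    rectify("w6",350,490,60,230,z=41,s=3); s=env.state(); print(s["ee_pos"],s["ee_rot"])
E
```

```text
time_s: 11.75
ee_pos: [423.8, 130.3, 132.2]
ee_rot: [180.0, 0.0, 89.4]
force: [0.6, -0.3, -0.8]
gripper_width: 91.1
gripper_force: 0.0
[423.90696629 130.31057176 132.23661814] [1.79985351e+02 4.07937456e-03 8.93410565e+01]
[423.88037041 130.27467948 132.25204338] [1.79993685e+02 7.22892621e-03 8.93370930e+01]
```

View pics/w6.png

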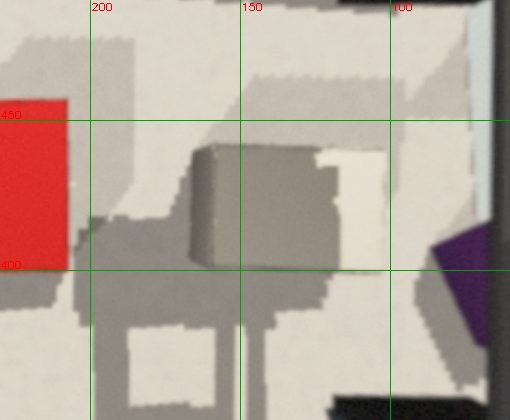

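Carton top spans (213,145)-(385,272): centre (420.5,130.3). Descend and grip.

```bash
python3 -m jog '{"jaw":[91,91,91,91,91,50,38,38,38,38],"slide":[[0,-0.11,0.8],[0,0,0.8],[0,0,0.8],[0,0,0.8],[0,0,0.37],[0,0,0],[0,0,0],[0,0,0],[0,0,0],[0,0,0]],"spin":[0.1,0,0,0,0,0,0,0,0,0]}' 20
python3 -m jog '{"jaw":[38,38,38,38,38,38,38,38],"slide":[[0,0,0],[0,0,0],[0,0,0],[0,0,-0.4],[0,0,-0.6],[0,0,-0.8],[0,0,-0.8],[0,0,0]],"spin":[0,0,0,0,0,0,0,0]}'
```

```text
time_s: 12.85
ee_pos: [420.2, 130.4, 26.0]
ee_rot: [179.9, -0.0, 88.6]
force: [-0.6, -0.5, -0.2]
gripper_width: 53.9
gripper_force: 0.0
time_s: 13.65
ee_pos: [421.6, 130.9, 105.8]
ee_rot: [179.7, -0.1, 88.6]
force: [0.3, -0.1, -0.5]
gripper_width: 43.4
gripper_force: 20.0
```

```bash
python3 -m jog '{"jaw":[38,38,38,38,38,38,38,38,38,38],"slide":[[0,0,0],[0,0,0],[0,0,0],[0,0,0],[0.5,0.11,0],[0.92,0.22,0],[0.92,0.22,0],[0.92,0.22,0],[0.92,0.22,0],[0.92,0.22,0]],"spin":[0.8,0.8,0.8,0.75,0,0,0,0,0,0]}' >/dev/null
python3 -m jog '{"jaw":[38,38,38,38,38,38],"slide":[[0.92,0.22,0],[0.92,0.22,0],[0.41,0.06,0],[0,0,0.7],[0,0,0.8],[0,0,0]],"spin":[0,0,0,0,0,0]}'
python3 - <<'E'
from h import *
m=env.camera_model("wrist");T=m["camera_from_world"];print(env.state()["ee_pos"],-T[:3,:3].T@T[:3,3])
rectify("w7",510,630,240,390,z=9,s=4)
E
```

```text
time_s: 15.25
ee_pos: [561.6, 303.3, 54.4]
ee_rot: [-179.7, 0.4, 63.4]
force: [-1.0, -0.7, -1.0]
gripper_width: 43.5
gripper_force: 20.0
[561.61286249 303.26454763  54.43695748] [598.24214181 374.70628641 205.54277012]
```

View pics/w7.png

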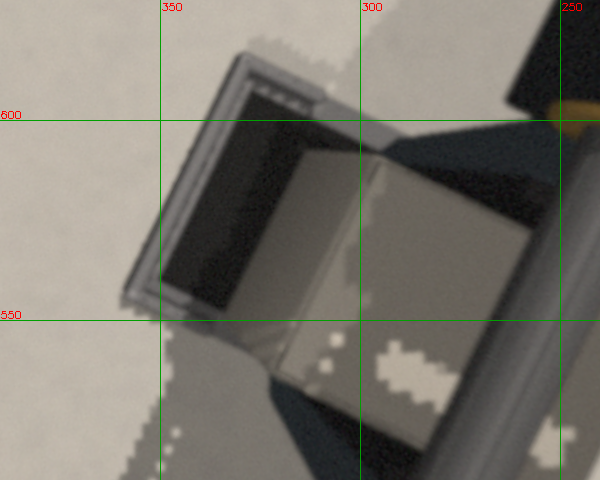

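Tray's far edge (242,52)-(127,298), carton's top edge (380,155)-(275,372): correction about +5 mm, +3 mm. Lower and release.

```bash
python3 -m jog '{"jaw":[38,38,38,38,38,38],"slide":[[0.16,0.115,0],[0,0,0.3],[0,0,0.3],[0,0,0.2],[0,0,0],[0,0,0]],"spin":[-0.07,0,0,0,0,0]}'
python3 -m jog '{"jaw":[38,38,52,65,65,65,65,65,91,91],"slide":[[0,0,0.05],[0,0,0],[0,0,0],[0,0,0],[0,0,0],[0,0,-0.5],[0,0,-0.8],[0,0,-0.9],[0,0,-0.9],[0,0,0]],"spin":[0,0,0,0,0,0,0,0,0,0]}'
python3 - <<'E'
from h import *
rectify("w8",510,630,240,390,z=9,s=4)
E
```

```text
time_s: 15.9
ee_pos: [569.5, 307.0, 34.2]
ee_rot: [-180.0, 0.0, 63.9]
force: [1.1, -1.2, -1.1]
gripper_width: 43.5
gripper_force: 20.0
time_s: 16.9
ee_pos: [572.2, 308.5, 131.6]
ee_rot: [179.7, -0.5, 63.9]
force: [0.8, 1.4, -0.4]
gripper_width: 78.2
gripper_force: 0.0
```

View pics/w8.png

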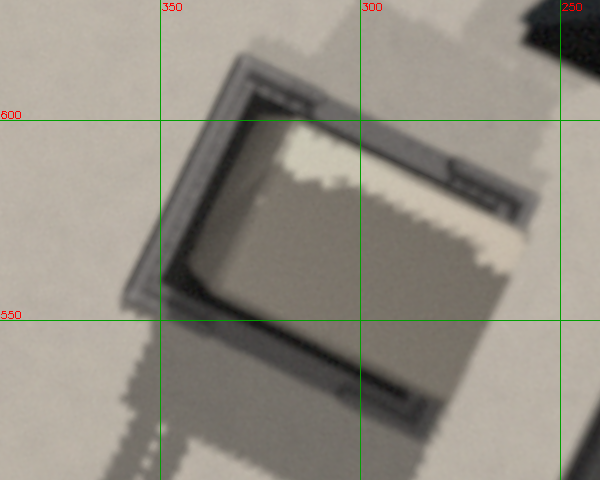

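Carton is centred in its tray (corner (300,125) checks to 0.5 mm). Next the tube.

```bash
python3 -m jog '{"jaw":[91,91,91,91,91,91,91,91,91,91],"slide":[[-0.5,0.1,0],[-1,0.21,0],[-1,0.21,0],[-1,0.21,0],[-1,0.21,0],[-1,0.21,0],[-1,0.21,0],[-1,0.21,0],[-1,0.21,0],[-1,0.21,0]],"spin":[0,0,0,0,0,0,0,0,0,0]}' >/dev/null
python3 -m jog '{"jaw":[91,91,91,91,91,91,91,91,91,91],"slide":[[-1,0.21,0],[-1,0.21,0],[-1,0.21,0],[-1,0.21,0],[-1,0.21,0],[-1,0.21,0],[-1,0.21,0],[-1,0.21,0],[-1,0.21,0],[-1,0.21,0]],"spin":[0,0,0,0,0,0,0,0,0,0]}'
python3 -m jog '{"jaw":[60,60,60,60,60],"slide":[[-1,0.21,0.5],[-0.5,0.15,0.5],[0,0,0.5],[0,0,0],[0,0,0]],"spin":[0,0,0,0,0]}'
python3 - <<'E'
from h import *
m=env.camera_model("wrist");T=m["camera_from_world"];print(env.state()["ee_pos"],-T[:3,:3].T@T[:3,3])
rectify("w9",370,470,-370,-250,z=6,s=5)
E
```

```text
time_s: 18.95
ee_pos: [420.2, -273.0, 124.7]
ee_rot: [-179.8, -0.0, 63.9]
force: [-0.0, 0.2, 0.4]
gripper_width: 90.9
gripper_force: 0.0
time_s: 19.45
ee_pos: [411.8, -316.6, 80.1]
ee_rot: [-179.9, -0.0, 63.9]
force: [0.0, 0.9, -0.3]
gripper_width: 60.1
gripper_force: 0.0
[ 411.79344665 -316.55190753   80.12670334] [ 446.93671848 -245.71851194  231.83658392]
```

View pics/w9.png

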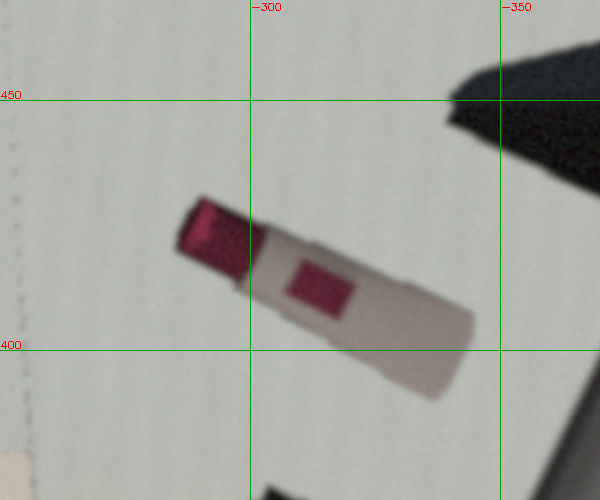

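Tube: cap end (191,224), tail (455,360) → centre (411.6,-314.6), axis 62.7°. Descend.

```bash
python3 -m jog '{"jaw":[60,60,60,60,60,60,60],"slide":[[0.05,0,0],[0,0,0.7],[0,0,0.7],[0,0,0.4],[0,0,0.17],[0,0,0],[0,0,0]],"spin":[0.15,0,0,0,0,0,0]}' 12
python3 -m jog '{"jaw":[30,15,15,15,15,15,15,15],"slide":[[0,0,0],[0,0,0],[0,0,0],[0,0,0],[0,0,0],[0,0,0],[0,0,0],[0,0,0]],"spin":[0,0,0,0,0,0,0,0]}'
```

```text
time_s: 20.2
ee_pos: [413.8, -316.4, 22.5]
ee_rot: [179.9, 0.0, 62.7]
force: [0.4, 0.5, 0.4]
gripper_width: 59.8
gripper_force: 0.0
time_s: 21.0
ee_pos: [413.2, -316.0, 21.8]
ee_rot: [-180.0, 0.0, 62.7]
force: [-0.2, 0.8, 0.2]
gripper_width: 17.1
gripper_force: 11.2
```

```bash
python3 -m jog '{"jaw":[15,15,15,15,15,15,15,15,15,15],"slide":[[0,0,-0.3],[0,0,-0.7],[0,0,-0.7],[0,0,0],[0,0,0],[0,0,0],[0,0,0],[0,0,0],[0,0,0],[0,0,0]],"spin":[0,0,0,-0.9,-1,-1,-1,-1,-1,-0.9]}'
python3 -m jog '{"jaw":[15,15,15,15,15,15,15,15,15],"slide":[[-0.22,0.45,0],[-0.44,0.89,0],[-0.44,0.89,0],[-0.44,0.89,0],[-0.44,0.89,0],[-0.22,0.44,0],[0,0,0.5],[0,0,0],[0,0,0]],"spin":[0,0,0,0,0,0,0,0,0]}'
python3 - <<'E'
from h import *
m=env.camera_model("wrist");T=m["camera_from_world"];s=env.state();print(s["ee_pos"],s["ee_rot"],-T[:3,:3].T@T[:3,3])
rectify("w10",510,610,-370,-250,z=9,s=5)
E
```

```text
time_s: 22.0
ee_pos: [413.3, -316.1, 73.5]
ee_rot: [180.0, 0.0, 117.4]
force: [0.1, 0.4, 0.2]
gripper_width: 17.4
gripper_force: 11.1
time_s: 22.9
ee_pos: [562.5, -313.6, 57.8]
ee_rot: [-180.0, -0.0, 117.0]
force: [-1.0, -0.0, 0.3]
gripper_width: 17.0
gripper_force: 11.1
[ 562.47151218 -313.63710788   57.77603457] [-1.79982467e+02 -2.75677200e-02  1.17047908e+02] [ 525.73837021 -243.19360966  209.48184966]
```

View pics/w10.png

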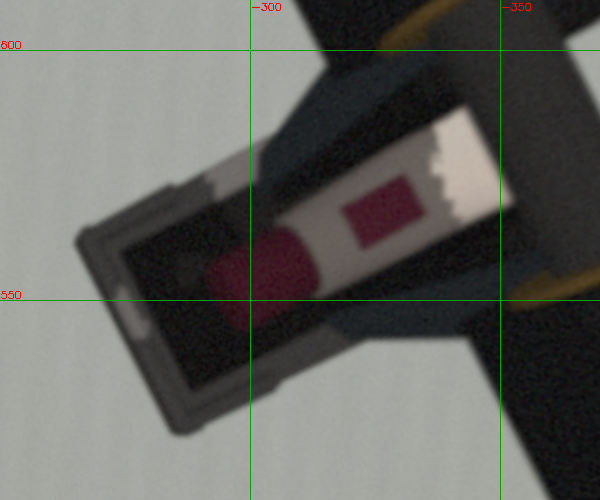

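Tray near end corners (78,240),(180,433), cap end about (226,298): tube well centred; −1.6 mm along, then down.

```bash
python3 -m jog '{"jaw":[15,15,15,15,15,15,15],"slide":[[-0.05,0.02,0],[0,0,0.4],[0,0,0.4],[0,0,0.25],[0,0,0.02],[0,0,0],[0,0,0]],"spin":[0,0,0,0,0,0,0]}'
python3 -m jog '{"jaw":[26,30,30,30,30,30,30,45,60],"slide":[[0,0,0],[0,0,0],[0,0,0],[0,0,0],[0,0,-0.3],[0,0,-0.7],[0,0,-0.9],[0,0,-0.9],[0,0,-0.5]],"spin":[0,0,0,0,0,0,0,0,0]}'
python3 - <<'E'
from h import *
m=env.camera_model("wrist");T=m["camera_from_world"];s=env.state();print(s["ee_pos"],s["ee_rot"],-T[:3,:3].T@T[:3,3])
rectify("w11",510,610,-370,-250,z=9,s=5)
E
```

```text
time_s: 23.65
ee_pos: [563.4, -315.1, 25.8]
ee_rot: [180.0, 0.0, 117.1]
force: [0.2, 1.7, -0.2]
gripper_width: 17.6
gripper_force: 11.9
time_s: 24.55
ee_pos: [564.4, -315.6, 128.1]
ee_rot: [179.9, 0.2, 117.1]
force: [0.6, -0.2, -0.1]
gripper_width: 43.3
gripper_force: 0.0
[ 564.38308337 -315.5982183   128.12097781] [179.86386572   0.2157819  117.11839597] [ 526.91702377 -244.80596597  279.50347044]
```

View pics/w11.png

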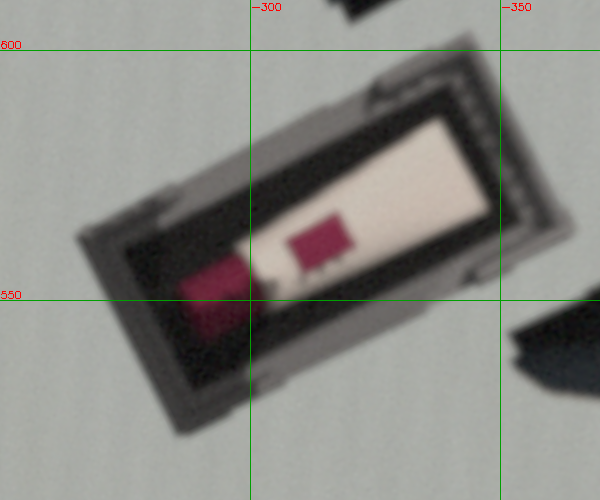

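Tube lies in the recess (cap (215,300), tail (465,165)), clear of the rim. Now travel to the vial.

```bash
python3 -m jog '{"jaw":[91,91,91,91,91,91,91,91,91,91],"slide":[[0,0,0],[0,0,0],[0,0,0],[0,0,0],[0.5,-0.1,0],[1,-0.23,0],[1,-0.23,0],[1,-0.23,0],[1,-0.23,0],[1,-0.23,0]],"spin":[0.85,0.85,0.85,0.84,0,0,0,0,0,0]}' >/dev/null
python3 -m jog '{"jaw":[91,91,91,91,91,91,91,91,91,91],"slide":[[1,-0.23,0],[1,-0.23,0],[1,-0.23,0],[1,-0.23,0],[1,-0.23,0],[1,-0.23,0],[1,-0.23,0],[1,-0.23,0],[1,-0.23,0],[1,-0.23,0]],"spin":[0,0,0,0,0,0,0,0,0,0]}' >/dev/null
python3 -m jog '{"jaw":[91,91,91,91,91,91,91,91],"slide":[[1,-0.2,0],[1,-0.2,0],[1,-0.2,0],[1,-0.2,0],[1,-0.2,0],[0.5,0,0],[0,0,0],[0,0,0]],"spin":[0,0,0,0,0,0,0,0]}'
python3 - <<'E'
from h import *
m=env.camera_model("wrist");T=m["camera_from_world"];s=env.state();print(s["ee_pos"],s["ee_rot"],-T[:3,:3].T@T[:3,3])
rectify("w12",375,475,260,370,z=38,s=5)
E
```

```text
time_s: 27.4
ee_pos: [426.5, 314.2, 124.5]
ee_rot: [-180.0, 0.1, 90.1]
force: [-0.3, 0.9, -0.3]
gripper_width: 90.9
gripper_force: 0.0
[426.50184711 314.2415373  124.52996659] [-1.79967193e+02  7.00601918e-02  9.00748390e+01] [426.08982656 393.67241152 276.10832292]
```

View pics/w12.png

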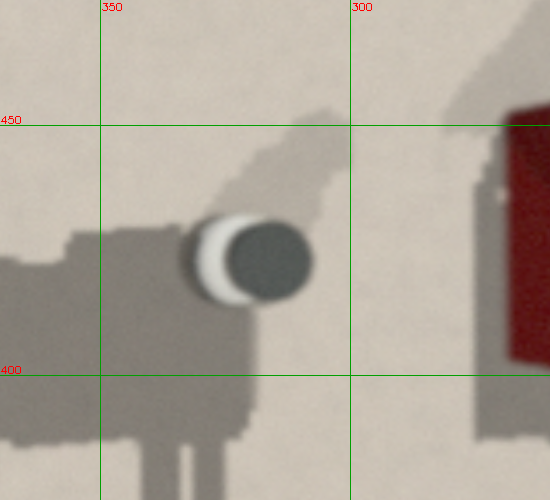

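Cap centre (269,261) → vial at (422.8,316.2). Correct, descend, close gently.

```bash
python3 -m jog '{"jaw":[91,91,91,91,91,91,91,91,91],"slide":[[0.07,-0.12,0],[0,0,0.8],[0,0,0.8],[0,0,0.8],[0,0,0.5],[0,0,0.25],[0,0,0],[0,0,0],[0,0,0]],"spin":[0,0,0,0,0,0,0,0,0]}' 8
python3 -m jog '{"jaw":[75,60,50,40,34,30,28,26,24,22],"slide":[[0,0,0],[0,0,0],[0,0,0],[0,0,0],[0,0,0],[0,0,0],[0,0,0],[0,0,0],[0,0,0],[0,0,0]],"spin":[0,0,0,0,0,0,0,0,0,0]}'
python3 -m jog '{"jaw":[20,18,17,15,15,15,15,15],"slide":[[0,0,0],[0,0,0],[0,0,0],[0,0,0],[0,0,0],[0,0,0],[0,0,0],[0,0,0]],"spin":[0,0,0,0,0,0,0,0]}'
```

```text
time_s: 28.35
ee_pos: [423.9, 317.4, 31.2]
ee_rot: [179.9, -0.1, 90.0]
force: [0.8, 0.0, -0.3]
gripper_width: 91.3
gripper_force: 0.0
time_s: 29.35
ee_pos: [423.3, 317.1, 30.2]
ee_rot: [180.0, 0.0, 90.0]
force: [-0.3, 0.5, -0.9]
gripper_width: 22.2
gripper_force: 0.0
time_s: 30.15
ee_pos: [423.3, 317.1, 30.2]
ee_rot: [-180.0, 0.0, 90.0]
force: [-0.0, -0.5, 0.1]
gripper_width: 20.0
gripper_force: 8.0
```

Width 20 mm means the post is turned about 7°; open, turn, and close again.

```bash
python3 -m jog '{"jaw":[25,30,34,34,30,27,24,22,20,18],"slide":[[0,0,0],[0,0,0],[0,0,0],[0,0,0],[0,0,0],[0,0,0],[0,0,0],[0,0,0],[0,0,0],[0,0,0]],"spin":[0,0,0,0.85,0,0,0,0,0,0]}' 8
python3 -m jog '{"jaw":[16,15,15,15,15,15],"slide":[[0,0,0],[0,0,0],[0,0,0],[0,0,0],[0,0,0],[0,0,0]],"spin":[0,0,0,0,0,0]}'
```

```text
time_s: 31.15
ee_pos: [423.3, 317.1, 30.2]
ee_rot: [180.0, 0.0, 83.2]
force: [0.1, 0.3, 0.2]
gripper_width: 21.6
gripper_force: 8.0
time_s: 31.75
ee_pos: [423.3, 317.1, 30.2]
ee_rot: [180.0, 0.0, 83.2]
force: [-0.1, -0.2, 0.1]
gripper_width: 21.6
gripper_force: 8.0
```

Wrong way; turn to about 97°.

```bash
python3 -m jog '{"jaw":[25,30,34,34,34,30,26,23,20,18],"slide":[[0,0,0],[0,0,0],[0,0,0],[0,0,0],[0,0,0],[0,0,0],[0,0,0],[0,0,0],[0,0,0],[0,0,0]],"spin":[0,0,0,-0.9,-0.8,0,0,0,0,0]}' 8
python3 -m jog '{"jaw":[16,15,15,15,15,15],"slide":[[0,0,0],[0,0,0],[0,0,0],[0,0,0],[0,0,0],[0,0,0]],"spin":[0,0,0,0,0,0]}' 12
```

```text
time_s: 32.75
ee_pos: [423.3, 317.1, 30.2]
ee_rot: [180.0, 0.0, 96.8]
force: [-0.4, 0.3, 0.4]
gripper_width: 18.5
gripper_force: 0.2
time_s: 33.35
ee_pos: [423.3, 317.1, 30.2]
ee_rot: [180.0, 0.0, 96.8]
force: [-0.5, -0.5, 1.3]
gripper_width: 18.3
gripper_force: 12.0
```

```bash
python3 -m jog '{"jaw":[15,15,15,15,15,15,15,15,15,15],"slide":[[0,0,-0.2],[0,0,-0.4],[0,0,-0.6],[0,0,-0.6],[0,0,-0.4],[0,0,-0.1],[-0.3,0.04,0],[-0.5,0.07,0],[-0.8,0.11,0],[-0.8,0.11,0]],"spin":[0,0,0,0,0,0,0,0,0,0]}'
python3 -m jog '{"jaw":[15,15,15,15,15,15,15,15,15,15],"slide":[[-0.8,0.11,0],[-0.8,0.11,0],[-0.8,0.11,0],[-0.8,0.11,0],[-0.8,0.11,0],[-0.8,0.11,0],[-0.8,0.11,0],[-0.8,0.11,0],[-0.8,0.11,0],[-0.8,0.11,0]],"spin":[0,0,0,0,0,0,0,0,0,0]}' >/dev/null
python3 -m jog '{"jaw":[15,15,15,15,15,15,15,15,15,15],"slide":[[-0.8,0.11,0],[-0.8,0.11,0],[-0.8,0.11,0],[-0.8,0.11,0],[-0.8,0.11,0],[-0.8,0.11,0],[-0.5,0.07,0],[-0.3,0.04,0],[0,0,0],[0,0,0]],"spin":[0,0,0,0,0,0,0,0,0,0]}'
cat >> h.py <<'E'
def darkcircle(x,y,z,h=45,s=5,thr=60):
    rectify("_tmp",x-h,x+h,y-h,y+h,z=z,s=s)
    g=cv2.cvtColor(cv2.imread("pics/_tmp.png"),cv2.COLOR_BGR2GRAY)
    b=cv2.morphologyEx((g<thr).astype(np.uint8),cv2.MORPH_CLOSE,np.ones((7,7)))
    for c in cv2.findContours(b,cv2.RETR_EXTERNAL,cv2.CHAIN_APPROX_NONE)[0]:
        A=cv2.contourArea(c)
        if A>2000:
            (u,v),r=cv2.minEnclosingCircle(c); M=cv2.moments(c)
            print("circ",round(x+h-v/s,1),round(y+h-u/s,1),"r",round(r/s,1),"cent",round(x+h-M["m01"]/M["m00"]/s,1),round(y+h-M["m10"]/M["m00"]/s,1),"area",A/s/s)
E
python3 - <<'E'
from h import *
print(env.state()["ee_pos"]); darkcircle(558,-125,3); darkcircle(558,-125,3,thr=80)
E
```

```text
time_s: 34.35
ee_pos: [441.2, 244.7, 98.2]
ee_rot: [-179.9, 0.1, 96.8]
force: [-0.5, -0.3, 0.1]
gripper_width: 17.8
gripper_force: 12.0
time_s: 36.35
ee_pos: [545.1, -151.3, 98.9]
ee_rot: [-179.9, -0.0, 96.8]
force: [-0.4, -0.0, -0.4]
gripper_width: 17.6
gripper_force: 12.0
[ 545.0813863  -151.26879818   98.94577698]
circ 568.4 -166.9 r 8.1 cent 567.4 -166.4 area 88.8
circ 558.6 -126.3 r 20.3 cent 557.8 -126.2 area 1085.56
circ 568.5 -166.8 r 8.6 cent 567.6 -166.2 area 102.16
circ 556.8 -125.6 r 22.9 cent 557.3 -126.6 area 1386.6
```

Tray centre measured at (558,-126), matching the earlier estimate. Place.

```bash
python3 -m jog '{"jaw":[15,15,15,15,15,15,15,15,15,15],"slide":[[0.3,0.2,0],[0.3,0.2,0],[0.21,0.14,0],[0,0,0.4],[0,0,0.6],[0,0,0.6],[0,0,0.35],[0,0,0.1],[0,0,0],[0,0,0]],"spin":[0,0,0,0,0,0,0,0,0,0]}'
```

```text
time_s: 37.45
ee_pos: [559.4, -125.8, 38.3]
ee_rot: [179.9, 0.0, 96.8]
force: [0.4, 0.3, 0.8]
gripper_width: 18.0
gripper_force: 12.0
```

```bash
python3 -m jog '{"jaw":[15,15,15,15],"slide":[[0,0,0.1],[0,0,0.04],[0,0,0],[0,0,0]],"spin":[0,0,0,0]}'
```

```text
time_s: 37.85
ee_pos: [558.9, -125.7, 33.7]
ee_rot: [180.0, 0.0, 96.8]
force: [0.1, -0.1, 0.5]
gripper_width: 18.2
gripper_force: 12.0
```

```bash
python3 -m jog '{"jaw":[15,15,19,22,26,32,40,50,60,60],"slide":[[0,0,0.02],[0,0,0],[0,0,0],[0,0,0],[0,0,0],[0,0,0],[0,0,0],[0,0,0],[0,0,0],[0,0,0]],"spin":[0,0,0,0,0,0,0,0,0,0]}'
python3 -m jog '{"jaw":[60,60,60,60,60,60,60,60,60,60],"slide":[[0,0,-0.2],[0,0,-0.6],[0,0,-0.9],[0,0,-0.9],[0,0,-0.9],[-0.5,-0.5,0],[-1,-1,0],[-1,-1,0],[-0.5,-0.5,0],[0,0,0]],"spin":[0,0,0,0,0,0,0,0,0,0]}'
python3 - <<'E'
from h import *
print(env.state()["ee_pos"])
rectify("w13",510,610,-180,-70,z=3,s=5)
I=cv2.imread("pics/w13.png"); g=cv2.cvtColor(I,cv2.COLOR_BGR2GRAY)[::12,::8]
for r in g[4:38]: print("".join(" .:-=+*#%@"[int(v)*10//256] for v in r))
m=env.camera_model("wrist");T=m["camera_from_world"];print(-T[:3,:3].T@T[:3,3])
E
```

```text
time_s: 38.85
ee_pos: [558.8, -125.7, 32.9]
ee_rot: [-180.0, 0.0, 96.8]
force: [0.1, -0.1, 0.3]
gripper_width: 59.0
gripper_force: 0.0
time_s: 39.85
ee_pos: [478.5, -227.4, 138.5]
ee_rot: [-180.0, 0.0, 96.6]
force: [-0.1, 0.3, 0.2]
gripper_width: 60.1
gripper_force: 0.0
[ 478.54489797 -227.40812124  138.50113248]
**:***#***######*#*#*######*##**#####*#**###*#**##-#######*###**#####
*###*#*###*#*#**#####******#*####*##*#############-#####*###*###*####
#**##*#*###**#**###########*#####*##*###*#####*###-*###**#######*##*#
###*####**#####*##*#*###########*############*####-##################
##*#####*#*####*####*###*#*########*###***########-########*###*#####
#*#####**##*#####*#######*##**#*#########*#**#####-##########*#######
########**##*#*########*####***############*######-####*########*###*
**#*##*############*###*####*****++++****#########-##*###*##*#*######
*####*#**####**##*#*###*##**++==++++====+***######-##*#*###########*#
####*##*##*###*#**#*#*##**+=--=+++++++-:-==+**####-##########*###*###
**#*##*##**##*####*###**+=-::=+++++++++-::-==**###-###*####*###*#*##*
###*##*#####*##
[... 938 characters left out ...]
--=*###-########**########
**##*#*#*#**##*#*###*####*=----::-:-=====-:=**####-#*#*###*##########
**#*###*#**########**#*###**=---------:--+**#####*-########*###*#####
#**#*#####**###*##*###***###****++==+=+***########-###*####*###*####*
***###*####*###*#####*#*##**###########*##*######*-##################
*####*#####*#######*#####*##*#####*#######*##*###*-#*################
############*##*###**###*#**###*###############*##-###########*#*####
######*##########*########**##*###########***#####-################*#
####*#*#*####*###########*#*######*#####*###*#####-#########*###*####
#*########**##*###**#####*####*###*####*##########-##################
[ 469.95098409 -147.68120809  290.17043226]
```

The dump shows the vial standing upright in the middle of the round tray, with its cap shifted away from the camera as perspective would have it. Handing in.

```bash
python3 -c "
from workcell import env
print(env.job_done())"
```

```text
the job is handed in; nothing more can be done
None
```

The strip box, vial carton, ointment tube and vial are each in their matching tray and released. The vial stayed upright, the timer and tape roll were not touched, and the job was handed in at about 40 s on the clock.

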